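Lock the cake carrier with its press-in shackle

TASK

Lock up the cake carrier for the courier: fold the yellow hasp leaf down flat on the brass lock block, take the red-capped U shackle from its wooden stand and put both legs down through the leaf into the block, then press it down until the hidden pawls click, so that it stays down by itself when you let go. Feel for the click and press no harder than needed (never ram it against the bottom of the lock), and leave the cakes and other things on the table where they are.

Things in the scene. Friction and masses are not known exactly. Their poses are not given: they have to be found in the camera images.
- case: Carrier case, closed, aluminium with a blue lid, 220 (its x) x 300 (its y) x 80 mm high, fixed on the table. Origin: centre of its underside; z up; -x is its front. On its lid stands the brass lock block, 34 (x) x 84 (y) x 58 mm high, centred 45 mm in front of the case's centre.
- lock_mouth (a point): Centre of the lock block's top face, midway between its two bores (138 mm above the table). Axes as the case: z up, y along the line of the bores. The bores are 12 mm square, go straight down, and lie at y = +22 and -22 mm. The pawls click with the leg tips 28 to 48 mm below this face, differently from one lock to the next; a solid bottom follows 3 mm below the click.
- keyhole (a point): Keyhole in the block's front face. Inside: springs that push the legs up (met 16 mm down, 5 N together there, 9 N at the deepest) and a pawl at each bore. Over the last 8 mm the force climbs to about 13 to 18 N, then drops by about 8 N: the click. Let go before it, and the springs lift the tips to 16 mm; after it, it stays down. Over 36 N between shackle and lock or hasp does damage.
- hasp (a joint): Yellow hasp leaf, a plate 62 x 84 x 4 mm. Value: angle in rad, 0 = flat on top of the block (its top face is then 4 mm above lock_mouth), growing as its front edge rises; friction of about 0.05 N m keeps it where it is left. Two 16 mm square holes come over the bores when flat, with a 28 mm web between them; its front edge then stands 24 mm out in front of the block.
- lock_back (a point): Middle of the leaf's hinge line, along y at the block's back top edge: 21 mm behind lock_mouth (+x) and 2 mm above it.
- hasp_tip (a point): Middle of the leaf's front edge, 62 mm from the hinge line.
- shackle: Loose U shackle, about 150 g, standing in the stand: two steel legs, 10 mm thick, at y = +22 and -22 mm, tips tapered over 7 mm to 3 mm, joined at the top by a bar whose middle is a red cap to grip, 14 (x) x 30 (y) x 26 mm high. Origin: midway between the leg tips; z up. The cap reaches from 60 to 86 mm above the origin. Half a turn makes no difference.
- stand: Wooden stand, 40 (x) x 90 (y) x 68 mm high on a rubber foot 55 x 105 mm, fixed; the shackle's legs hang in its two holes and the red cap rests on its top. Origin: centre of its underside.
- cake_lid: Wrapped cake, 70 x 95 x 26 mm, lying on the case lid behind the lock; leave alone. Origin: centre of underside.
- cake_a: Wrapped cake, 70 x 95 x 26 mm, on the table to the left; leave alone. Origin: centre of underside.
- cake_b: Wrapped cake, 70 x 95 x 26 mm, on the table far right; leave alone. Origin: centre of underside.
- cake_c: Wrapped cake, 70 x 95 x 26 mm, on the table near right; leave alone. Origin: centre of underside.
- label_roll: Roll of white labels, 76 mm across, 35 mm high, lying flat; leave alone. Origin: centre of underside.
- jar: Glass jar with brass cap, 66 mm across, 85 mm high, standing; leave alone. Origin: centre of underside.
Not all that is in view belongs to the job. There is more than one size of the shackle; the one meant has the size given above.

How it is judged:
By the outcome, as a careful person would: the job done as asked, in the order asked, and still so for the second after the job is handed in, with the robot touching nothing.
It also fails if it takes over 67 s, if anything falls off the work surface, if the arm or the gripper's body presses on something with over 40 N, if the wrist force passes 120 N, or if a joint passes its speed limit or range.

ROBOT

A 6-joint arm with a two-finger parallel gripper is mounted at the origin on the work surface. World frame = base frame: x ahead of the robot, y to its left, z up, the work surface at z = 0. Lengths are in m, angles in rad, forces in N, time in s.
With the tool pointing down it reaches from about 0.275 to 0.825 m from the base axis. Payload 4.9 kg.
Tool frame: the origin (TCP) lies midway between the tips of the shut fingers; the grasp point (between the pads) lies 19 mm behind it (grip_point_offset is the distance from the TCP to the grasp point, in m); z points along the fingers, y is the line along which they close (so a half turn about z gives the same grasp; the last joint's range is limited). The gripper opens to 85 mm and grips with 20 to 120 N. Pads are 22 mm wide; open, the fingers measure 114 mm over their backs; the gripper's body (76 mm by 85 mm) begins 54 mm behind the grasp point. The pads swing forward as they close: fully open they stand 13 mm farther back than shut.
Start: joints at [-1.307, 0.326, -0.193, 1.052, 0, 1.437], TCP at [0.213, -0.507, 0.231] pointing down, gripper open.
Joint ranges: [-2.65, 2.65], [-0.97, 1.79], [-1.3, 1.35], [-1.93, 2.1], [-1.47, 1.37], [-3.14, 3.14]. Speed limits (rad/s): [2.57, 2.57, 3.14, 3.14, 3.14, 3.14].

INTERFACE

Orientations are given as a rotation vector (axis times angle).
In Python, from cell import * gives the robot as it stands. Calls block until the motion is done:
- movep(position, orientation): joint-space move of the TCP to a pose.
- move_l(position, velocity=0.15, rot=None, until_force=None): straight line of the TCP; rot=None keeps the orientation; velocity is the mean speed in m/s. With until_force (N) it stops when the force on the tool has changed by that much, and returns True; else False.
- set_joints(angles): joint-space move.
- let_go() and grab(newtons=None): open the fingers fully, or close them until they stop; newtons is the grip in N (None keeps the last).
- sleep(seconds).
- ik(position, orientation): joint angles nearest the present ones, or None.
- get_state(): the state.
- grab_frame(name): name is "scene" or "side" or "wrist"; returns a dict with "img" (400x640x3 uint8, red, green, blue), "fx", "fy", "cx", "cy" (pixels), "cam_to_world" (4x4, takes a point from camera to world coordinates); the wrist camera has in their place "T_tool_cam" (4x4, takes a point from camera to tool coordinates, whose origin is the TCP and whose axes are the flange's). Camera axes: x right, y down, z forward; pixel columns grow to the right and rows downward; lengths in m; the calibration is good to about 2 mm. A picture is of the moment at which its call begins: read the wrist's pose just before it. There is no depth.
A pose or a line that the arm cannot do raises MotionError and nothing moves.
- sign_off(): hands the job in; it is judged then, once.
Trained networks look in the newest picture that a camera, given by its name, has taken for a name from the list of things; names that differ only in an ending like _2 or _b are one class to them, and where a whole thing is asked for, a point or a joint stands for the part that bears it (a point fixed in the world has none). Each returns a list of dicts, best first, with "score" (0 to 1); they miss things now and then, are a little off and sometimes report something else, mostly with a low value. They report only what shows in the picture. A call takes as long as a camera call. They do not tell look-alikes from the thing itself.
- spot_in(camera, name): "centre" ([column, row] in pixels, amid what is visible of it).
- silhouettes(camera, name): "mask" (400x640 bool, what is visible of it) and "centre" ([column, row] in pixels, amid what is visible of it).
- tip_of(camera, name): "centre" ([column, row] in pixels: a listed point, or the origin of a listed thing).
The state is a dict: "clock": time; "q": joint angles; "joint_velocities": joint speeds; "tau": joint torques, N m; "position": TCP position; "eef_rot": TCP orientation; "contact_force": force on the tool from outside, world axes, zero at the start; "wrist_torque": the same for the moment, N m; "finger_gap": opening from 0.0 (shut) to 1.0 (fully open); "grasp_force": force on a finger pad.
Only numpy, scipy, OpenCV 4.12 (cv2) and the standard library are available. Lean on these libraries where they do the work, as an engineer would, in place of code of your own. Each camera call takes 0.05 s, during which the arm holds its last target. There are 200 camera calls.

## Working session

There is one attempt and no reset: what is moved stays moved. The work goes in short steps, each a Python script; the robot and the scene stay as the last script left them, time stands still between calls to the robot, and variables do not carry over. Pictures are saved under pics/ and viewed, at most 10 in all, crops included, and the job is handed in when it is done.

```bash
mkdir -p pics; ls
python3 - <<'E'
from cell import *
import cv2,numpy as np
for c in("scene","side"):
    f=grab_frame(c); cv2.imwrite(f"pics/{c}0.png",f["img"][...,::-1])
    print(c,f["fx"],f["fy"],f["cx"],f["cy"],np.round(f["cam_to_world"],4).tolist())
    for n in("lock_mouth","keyhole","lock_back","hasp_tip","shackle","stand","case","cake_lid","label_roll","jar"):
        print(n,[(np.round(d["centre"],1).tolist(),round(d["score"],2)) for d in tip_of(c,n)][:4])
s=get_state();print(s["clock"],s["position"],s["eef_rot"],s["contact_force"])
f=grab_frame("wrist");print(f["T_tool_cam"],f["fx"],f["cx"],f["cy"])
E
```

```text
pics
scene 469.03061711816247 469.03061711816247 316.8825213742984 197.70269214145526 [[0.814, 0.3707, -0.4472, 1.1066], [0.5808, -0.5068, 0.637, -0.8213], [0.0095, -0.7783, -0.6278, 0.9373], [0.0, 0.0, 0.0, 1.0]]
lock_mouth [([339.0, 185.9], 0.78)]
keyhole [([334.0, 192.1], 0.83), ([225.9, 291.1], 0.33)]
lock_back [([343.7, 185.0], 0.87)]
hasp_tip [([335.1, 170.3], 0.96), ([332.5, 191.8], 0.71), ([312.0, 171.7], 0.43)]
shackle [([268.0, 309.0], 0.72), ([224.7, 288.7], 0.71), ([258.3, 249.4], 0.65)]
stand [([227.8, 291.7], 0.72), ([339.7, 183.7], 0.64), ([363.5, 220.9], 0.32)]
case [([350.7, 229.4], 0.87)]
cake_lid [([365.3, 218.3], 0.66), ([156.7, 275.6], 0.56)]
label_roll [([310.3, 171.3], 0.68)]
jar [([405.6, 159.1], 0.96)]
side 491.7307290388643 491.7307290388643 310.4220376779464 207.5565345127825 [[0.8906, -0.3355, 0.307, -0.0264], [-0.4546, -0.6766, 0.5793, -0.9274], [0.0134, -0.6555, -0.7551, 1.3651], [0.0, 0.0, 0.0, 1.0]]
lock_mouth []
keyhole [([319.1, 193.5], 0.94)]
lock_back [([328.7, 187.3], 0.93)]
hasp_tip [([317.1, 186.3], 0.77)]
shackle [([387.5, 290.2], 0.52), ([356.3, 306.0], 0.47)]
stand [([357.4, 309.7], 0.66), ([327.8, 188.4], 0.5)]
case [([331.5, 211.1], 0.68)]
cake_lid [([357.5, 197.9], 0.84), ([332.4, 210.5], 0.46)]
label_roll []
jar [([284.8, 150.0], 0.81)]
1.1 [ 0.21308713 -0.5070366   0.23126935] [-3.07959752e+00 -6.20735972e-01 -2.44293367e-05] [-0.27220721 -0.09170284 -0.39337707]
[[ 2.47194945e-04 -9.50690787e-01 -3.10140237e-01  7.92297026e-02]
 [ 9.99999766e-01  3.71259555e-05  6.83237964e-04 -1.31522787e-03]
 [-6.38033785e-04 -3.10140333e-01  9.50690574e-01 -1.42280060e-01]
 [ 0.00000000e+00  0.00000000e+00  0.00000000e+00  1.00000000e+00]] 335.65931322705427 323.1841332193573 195.51366725762685
```

Run:
```python
import cv2,numpy as np
a=cv2.imread("pics/scene0.png")[120:360,120:460];b=cv2.imread("pics/side0.png")[120:360,200:480]
cv2.imwrite("pics/a1.png",cv2.resize(a,None,fx=2.35,fy=2.35,interpolation=2));cv2.imwrite("pics/b1.png",cv2.resize(b,None,fx=2.5,fy=2.5,interpolation=2))
```

```text
(no output)
```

View pics/a1.png

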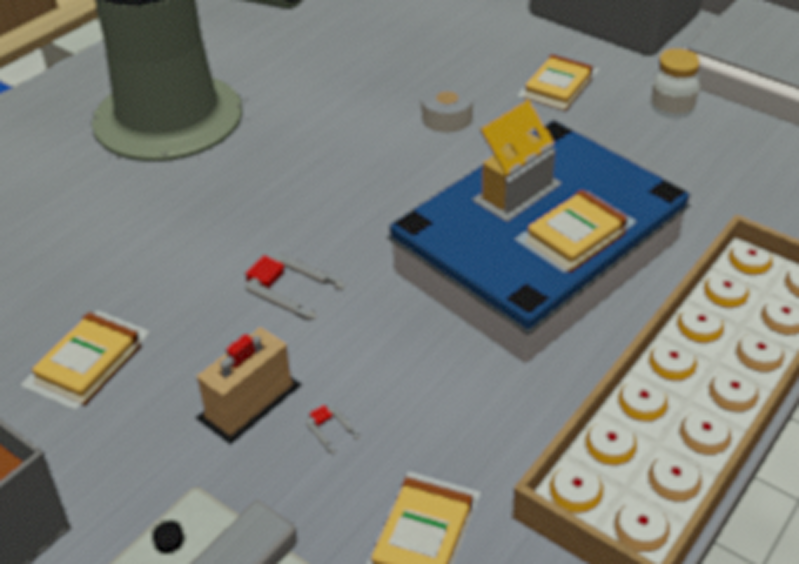

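View pics/b1.png

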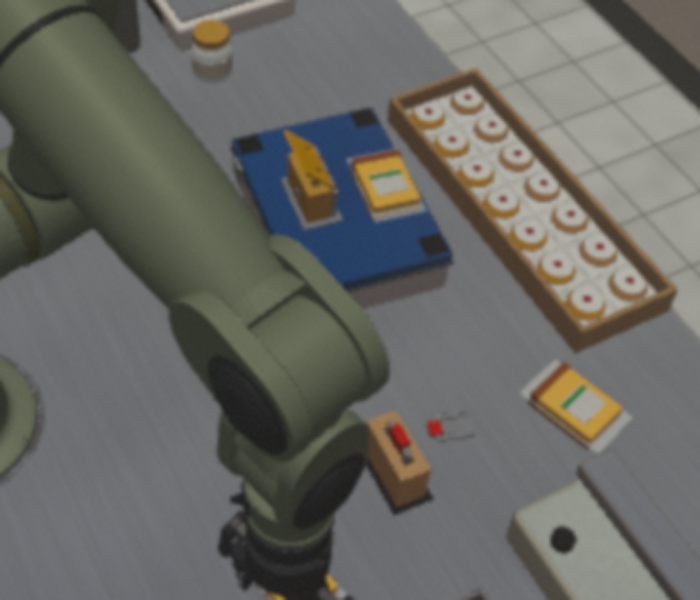

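The scene shows the leaf half raised at (335,170), the shackle upright in the stand with its cap at about (222,268), and two decoy shackles lying flat on the table. I'll turn these pixels into world positions.

```bash
cat > h.py <<'E'
from cell import *
import cv2,numpy as np
from scipy.spatial.transform import Rotation as R
def cam(c):
    if c=="wrist":
        s=get_state();f=grab_frame(c);T=np.eye(4);T[:3,:3]=R.from_rotvec(s["eef_rot"]).as_matrix();T[:3,3]=s["position"];T=T@np.array(f["T_tool_cam"])
    else: f=grab_frame(c);T=np.array(f["cam_to_world"])
    f["T"]=T;return f
def onz(f,p,z):
    d=f["T"][:3,:3]@np.array([(p[0]-f["cx"])/f["fx"],(p[1]-f["cy"])/f["fy"],1]);o=f["T"][:3,3]
    return (o+d*(z-o[2])/d[2])
def proj(f,P):
    P=np.atleast_2d(P);q=(P-f["T"][:3,3])@f["T"][:3,:3]
    return np.c_[f["fx"]*q[:,0]/q[:,2]+f["cx"],f["fy"]*q[:,1]/q[:,2]+f["cy"]]
def down(yaw): # tool z down, tool y (closing line) at world angle yaw+90deg
    return (R.from_euler('z',yaw)*R.from_euler('x',np.pi)).as_rotvec()
E
python3 - <<'E'
from h import *
f=cam("scene");g=cam("side")
for n,z,a,b in[("lock_mouth",.138,(339,185.9),None),("lock_back",.14,(343.7,185),(328.7,187.3)),("keyhole",.11,(334,192.1),(319.1,193.5)),("stand",0,(227.8,291.7),(357.4,309.7)),("shackle",.008,(224.7,288.7),(356.3,306)),("cap",.094,(222,267),None),("case",0,(350.7,229.4),(331.5,211.1)),("cake_lid",.08,(365.3,218.3),(357.5,197.9)),
 ("standtopA",.068,(120+198/2.35,120+378/2.35),None),("standtopB",.068,(120+262/2.35,120+329/2.35),None),("standfarC",.068,(120+288/2.35,120+346/2.35),None),
 ("lidL",.08,(120+391/2.35,120+228/2.35),None),("lidTop",.08,(120+557/2.35,120+122/2.35),None),("lidR",.08,(120+687/2.35,120+198/2.35),None),("lidBot",.08,(120+528/2.35,120+326/2.35),None)]:
    print(n,onz(f,a,z).round(3),onz(g,b,z).round(3) if b else "")
print(get_state()["clock"], R.from_rotvec(get_state()["eef_rot"]).as_euler('zyx'))
E
```

```text
lock_mouth [0.557 0.069 0.138] 
lock_back [0.566 0.078 0.14 ] [0.57  0.067 0.14 ]
keyhole [0.542 0.068 0.11 ] [0.54 0.08 0.11]
stand [ 0.477 -0.314  0.   ] [ 0.468 -0.321  0.   ]
shackle [ 0.469 -0.316  0.008] [ 0.469 -0.312  0.008]
cap [ 0.476 -0.318  0.094] 
case [0.605 0.068 0.   ] [0.59 0.07 0.  ]
cake_lid [0.657 0.054 0.08 ] [0.665 0.025 0.08 ]
standtopA [ 0.454 -0.36   0.068] 
standtopB [ 0.459 -0.271  0.068] 
standfarC [ 0.498 -0.273  0.068] 
lidL [ 0.477 -0.071  0.08 ] 
lidTop [0.523 0.227 0.08 ] 
lidR [0.734 0.186 0.08 ] 
lidBot [ 0.694 -0.109  0.08 ] 
1.25 [-3.97784741e-01 -7.24006564e-07 -3.14156127e+00]
```

Run:
```python
from h import *
th=np.deg2rad
yw=th(-9)
for y in(yw+np.pi/2,yw-np.pi/2):
    for p in([.563,.065,.30],[.563,.065,.16],[.47,-.317,.07]):
        q=ik(p,down(y));print(round(y,2),p,None if q is None else np.round(q,2))
y=yw+np.pi/2
if ik([.55,.065,.29],down(y)) is None: y=yw-np.pi/2
movep([.55,.065,.29],down(y));sleep(.2)
f=cam("wrist");cv2.imwrite("pics/w1.png",f["img"][...,::-1])
for n,z in(("lock_mouth",.138),("lock_back",.14),("keyhole",.11),("hasp_tip",.19),("case",0)):
    print(n,[(np.round(d["centre"],1).tolist(),round(d["score"],2),onz(f,d["centre"],z).round(4)) for d in tip_of("wrist",n)][:3])
np.save("w1T.npy",f["T"]);print(f["fx"],f["cx"],f["cy"],get_state()["clock"],get_state()["q"].round(2) if hasattr(get_state()["q"],'round') else get_state()["q"])
```

```text
1.41 [0.563, 0.065, 0.3] [-0.02  0.32 -0.02  1.23  0.    1.71]
1.41 [0.563, 0.065, 0.16] [-0.02  0.41 -0.26  0.9   0.    1.71]
1.41 [0.47, -0.317, 0.07] [-0.72  0.51 -0.36  0.7   0.    1.  ]
-1.73 [0.563, 0.065, 0.3] [-0.02  0.32 -0.02  1.23  0.   -1.43]
-1.73 [0.563, 0.065, 0.16] [-0.02  0.41 -0.26  0.9   0.   -1.43]
-1.73 [0.47, -0.317, 0.07] [-0.72  0.51 -0.36  0.7   0.   -2.14]
lock_mouth [([325.6, 169.2], 0.94, array([0.5528, 0.0733, 0.138 ]))]
lock_back [([347.0, 169.2], 0.72, array([0.5717, 0.0707, 0.14  ]))]
keyhole [([300.5, 157.5], 0.78, array([0.5296, 0.0819, 0.11  ]))]
hasp_tip [([298.0, 181.7], 0.77, array([0.5325, 0.0795, 0.19  ]))]
case [([358.7, 143.2], 0.91, array([0.5959, 0.0674, 0.    ])), ([346.2, 168.3], 0.56, array([0.5755, 0.0371, 0.    ]))]
335.65931322705427 323.1841332193573 195.51366725762685 4.125 [-0.02  0.3  -0.08  1.19  0.    1.71]
```

View pics/w1.png

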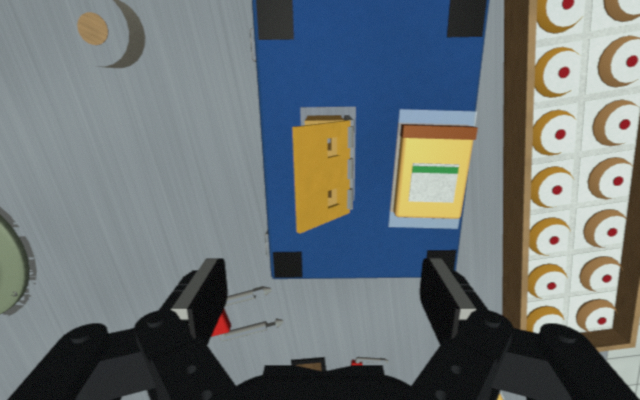

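The wrist view shows the leaf raised, with its front edge from (294,127) to (298,233) and its hinge edge near column 351. The lid's front corners are at (272,279) and (459,277).

Run:
```python
from h import *
from scipy.optimize import least_squares
f=dict(T=np.load("w1T.npy"),fx=335.66,fy=335.66,cx=323.18,cy=195.51)
P=[onz(f,p,.08) for p in((272,279),(459,277),(256,30),(487,30))]
print([p[:2].round(4) for p in P]);
print("yaw x:",np.arctan2(*(P[1]-P[0])[[1,0]]),"front:",np.arctan2(*(P[2]-P[0])[[1,0]])-np.pi/2,"back",np.arctan2(*(P[3]-P[1])[[1,0]])-np.pi/2)
obs=np.array([(294,127),(298,233),(351,117),(352,213)],float)
def pts(v):
    x,y,yaw,t=v;m=R.from_euler('z',yaw).as_matrix()
    loc=np.array([(.021-.062*np.cos(t),s*.042,.002+.062*np.sin(t)) for s in(1,-1)]+[(.021,s*.042,.002) for s in(1,-1)])
    return loc@m.T+[x,y,.138]
r=least_squares(lambda v:(proj(f,pts(v))-obs).ravel(),[.555,.07,-.15,.8]);print(r.x.round(4),r.fun.round(1));print(pts(r.x)[:2].round(3))
```

```text
[array([ 0.4664, -0.0642]), array([ 0.6883, -0.0967]), array([0.5067, 0.2038]), array([0.7235, 0.1693])]
yaw x: -0.14546096355967147 front: -0.1491811521543278 back -0.1316190229973695
[ 0.5547  0.0743 -0.1285  0.7447] [-0.6 -0.1  1.3 -1.4 -0.   2.5 -0.7 -1.3]
[[0.536 0.119 0.182]
 [0.525 0.036 0.182]]
```

Run:
```python
from h import *
yw=-.145;M=np.array([.5535,.0742]);ex=np.array([np.cos(yw),np.sin(yw)])
xy=M-.014*ex; y=yw+np.pi/2
grab(20)
movep([*xy,.215],down(y))
print(move_l([*xy,.15],.06,until_force=8),get_state()["position"])
print(move_l([*xy,.136],.02,until_force=7),get_state()["position"],get_state()["contact_force"])
move_l([*xy,.2],.15); 
ey=np.array([-np.sin(yw),np.cos(yw)])
let_go()
move_l([*(M-.02*ey),.27],.2); sleep(.2)
f=cam("wrist");cv2.imwrite("pics/w2.png",f["img"][...,::-1]);np.save("w2T.npy",f["T"])
for n,z in(("lock_mouth",.138),("lock_back",.14),("hasp_tip",.140)):
    print(n,[(np.round(d["centre"],1).tolist(),round(d["score"],2),onz(f,d["centre"],z).round(4)) for d in tip_of("wrist",n)][:3])
print(get_state()["clock"])
```

```text
False [0.53998938 0.07621814 0.1502938 ]
True [0.53962249 0.07631539 0.1419985 ] [-1.35113336  0.73399707  7.63793744]
lock_mouth [([324.5, 164.3], 0.62, array([0.552 , 0.0732, 0.138 ]))]
lock_back [([350.1, 164.3], 0.89, array([0.5729, 0.0706, 0.14  ]))]
hasp_tip [([274.6, 162.3], 0.59, array([0.5117, 0.0812, 0.14  ]))]
9.2667
```

View pics/w2.png

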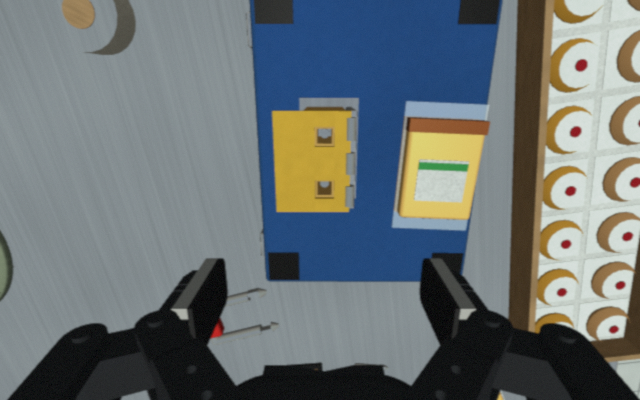

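The leaf is flat: contact came at z = 0.142, and the holes show at about (324,136) and (324,188). I'll fit the leaf and holes, then move on to look at the stand.

Run:
```python
from h import *
im=cv2.imread("pics/w2.png");f=dict(T=np.load("w2T.npy"),fx=335.66,fy=335.66,cx=323.184,cy=195.514)
hsv=cv2.cvtColor(im,cv2.COLOR_BGR2HSV);roi=np.zeros(im.shape[:2],np.uint8);roi[105:215,268:356]=1
m=((hsv[...,0]>17)&(hsv[...,0]<30)&(hsv[...,1]>180)&(hsv[...,2]>150)).astype(np.uint8)*roi
cs,h=cv2.findContours(m,cv2.RETR_CCOMP,cv2.CHAIN_APPROX_NONE)
for c,hh in zip(cs,h[0]):
    if cv2.contourArea(c)<60: continue
    w=np.array([onz(f,p,.142)[:2] for p in c[:,0]],np.float32)
    r=cv2.minAreaRect(w*1000);print("hole" if hh[3]>=0 else "outer",cv2.boundingRect(c),np.round(r[0],1),np.round(r[1],1),round(r[2],1))
from scipy.spatial.transform import Rotation
# go look at the stand from the same relative height (leaf top was 0.128 below TCP)
y=-.05+np.pi/2
movep([.47,-.335,.094+.128],down(y));sleep(.2)
f=cam("wrist");cv2.imwrite("pics/w3.png",f["img"][...,::-1]);np.save("w3T.npy",f["T"])
for n,z in(("shackle",.008),("stand",0)):
    print(n,[(np.round(d["centre"],1).tolist(),round(d["score"],2),onz(f,d["centre"],z).round(4)) for d in tip_of("wrist",n)][:3])
print(get_state()["clock"])
```

```text
outer (328, 186, 16, 24) [557.2  44.3] [20.6 12.7] 82.8
outer (281, 166, 46, 45) [531.2  55.8] [33.7 38. ] 4.7
outer (285, 134, 60, 37) [543.9  86. ] [22.2 50. ] 58.8
outer (296, 114, 23, 23) [543.9 106.8] [19.7  9.9] 45.5
shackle [([440.5, 127.1], 0.61, array([ 0.5945, -0.3005,  0.008 ])), ([326.4, 147.0], 0.59, array([ 0.4742, -0.3157,  0.008 ]))]
stand [([321.8, 142.6], 0.75, array([ 0.4694, -0.3121,  0.    ]))]
11.1
```

View pics/w3.png

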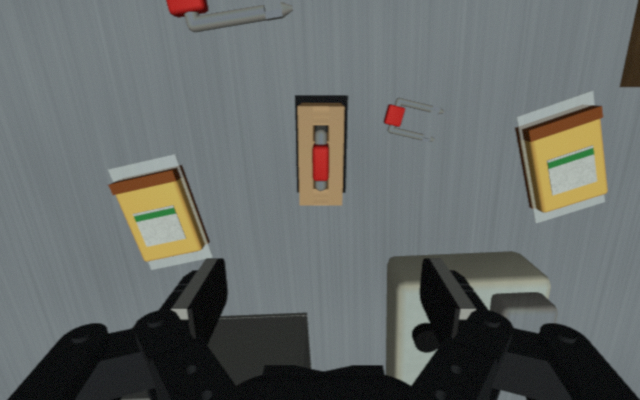

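The stand is at (322,152), aligned with the image axes, with the red cap at about (321,162). I'll measure the cap and leaf edges at the heights of their top faces.

Run:
```python
from h import *
K=dict(fx=335.66,fy=335.66,cx=323.184,cy=195.514)
def rep(name,pic,T,cond,box,z):
    hsv=cv2.cvtColor(cv2.imread(pic),cv2.COLOR_BGR2HSV).astype(int);f=dict(T=np.load(T),**K)
    m=np.zeros(hsv.shape[:2],np.uint8);x0,y0,x1,y1=box;m[y0:y1,x0:x1]=cond(hsv)[y0:y1,x0:x1]
    cs,_=cv2.findContours(m,cv2.RETR_EXTERNAL,cv2.CHAIN_APPROX_NONE);c=max(cs,key=cv2.contourArea)
    print(name,cv2.boundingRect(c),cv2.contourArea(c))
    b=cv2.boxPoints(cv2.minAreaRect(c))
    w=np.array([onz(f,p,z)[:2] for p in b]);print((w*1000).round(1).tolist())
    r=cv2.minAreaRect((np.array([onz(f,p,z)[:2] for p in c[:,0]])*1000).astype(np.float32));print(r)
    return m
yel=lambda h:(h[...,0]>14)&(h[...,0]<32)&(h[...,1]>150)&(h[...,2]>90)
red=lambda h:((h[...,0]<6)|(h[...,0]>174))&(h[...,1]>150)&(h[...,2]>60)
wood=lambda h:(h[...,0]>5)&(h[...,0]<25)&(h[...,1]>60)&(h[...,2]>130)
m=rep("leaf","pics/w2.png","w2T.npy",yel,(265,100,358,220),.142)
rep("cap","pics/w3.png","w3T.npy",red,(300,120,345,200),.094)
rep("stand","pics/w3.png","w3T.npy",wood,(290,95,355,212),.068)
im=cv2.imread("pics/w2.png")[100:220,260:365]; im3=cv2.imread("pics/w3.png")[90:210,280:365]
cv2.imwrite("pics/c2.png",np.hstack([cv2.resize(i,None,fx=4,fy=4,interpolation=2) for i in(im,im3)]))
```

```text
leaf (273, 109, 78, 102) 7068.5
[[518.8, 123.3], [578.0, 114.7], [568.0, 31.5], [502.9, 40.9]]
((542.03955078125, 77.5320816040039), (83.9729995727539, 60.49279022216797), 81.55330657958984)
cap (313, 145, 16, 36) 499.5
[[463.3, -298.6], [475.5, -299.2], [474.2, -328.5], [461.7, -327.9]]
((468.7070617675781, -313.5301208496094), (29.3897705078125, 12.418030738830566), 86.7098159790039)
stand (298, 106, 46, 99) 4189.0
[[445.1, -357.6], [451.5, -268.9], [489.9, -270.8], [487.2, -359.6]]
((468.396240234375, -314.2735900878906), (89.04352569580078, 39.4316291809082), 86.808837890625)
```

View pics/c2.png

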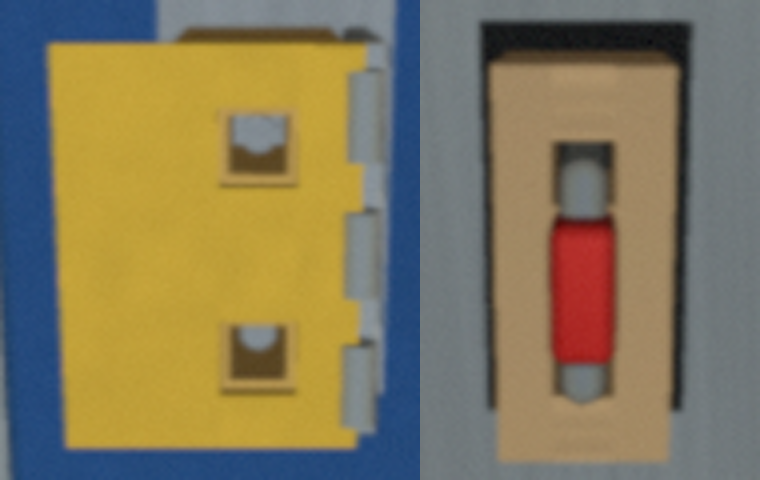

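The crop shows bores of about 12 mm centred at column 324.4, with near edges at rows 142.6 and 194.1, and the cap centred in the stand. I'll grasp the shackle, lift it and start the insertion.

Run:
```python
from h import *
K=dict(fx=335.66,fy=335.66,cx=323.184,cy=195.514);f=dict(T=np.load("w2T.npy"),**K)
yw=-.147;ey=np.array([-np.sin(yw),np.cos(yw)])
a=onz(f,(324.4,142.6),.138)[:2];b=onz(f,(324.4,194.1),.138)[:2]
M=(a+b)/2+.006*ey;print("bores",a,b,np.linalg.norm(a-b),"mouth",M)
np.save("M.npy",M)
C=[.4687,-.3140];ys=-.057+np.pi/2
movep([*C,.13],down(ys)); 
print(move_l([*C,.0715],.08,until_force=6),get_state()["position"])
grab(80);s=get_state();print("gap",s["finger_gap"],s["grasp_force"],s["contact_force"],s["position"])
move_l([*C,.26],.12);sleep(.3);s=get_state();print(s["finger_gap"],s["contact_force"],s["wrist_torque"],s["clock"])
```

```text
bores [0.55448149 0.09102845] [0.5482058  0.04748822] 0.043990184759557814 mouth [0.55222247 0.07519363]
False [ 0.4690566  -0.31432095  0.07194481]
gap 0.14740930639656777 78.81969451904297 [-0.27893278 -0.42330735  3.21625303] [ 0.46886427 -0.31406622  0.07186423]
0.1380610563307669 [-0.10689796  0.34535783 -1.74459104] [-0.0020493  -0.01001971 -0.05113249] 15.1333
```

Run:
```python
from h import *
M=np.load("M.npy");rv=down(-.147+np.pi/2);O=.0635
movep([*M,.150+O+.03],rv);move_l([*M,.147+O],.08);sleep(.3)
s=get_state();print(s["position"],s["contact_force"])
for d in(-.001,-.006,-.012):
    hit=move_l([*M,.138+d+O],.02,until_force=5);s=get_state()
    print(d,hit,np.round(s["position"],4),np.round(s["contact_force"],1),np.round(s["wrist_torque"],2),s["finger_gap"])
    if hit:break
print(s["clock"])
f=cam("wrist");cv2.imwrite("pics/w4.png",f["img"][...,::-1])
```

```text
[0.55251281 0.07522615 0.21096242] [-0.19994841  0.18008959 -1.45228417]
-0.001 False [0.5522 0.0752 0.2004] [ 0.4  0.3 -2.3] [ 0.04 -0.03  0.01] 0.14589756735216552
-0.006 False [0.5521 0.0752 0.1953] [ 0.9 -0.  -1.7] [-0.04 -0.    0.03] 0.14609437866870217
-0.012 False [0.5521 0.0752 0.1893] [-0.8  0.1 -1.5] [ 0.03 -0.03 -0.01] 0.1388607630172028
18.9667
```

View pics/w4.png

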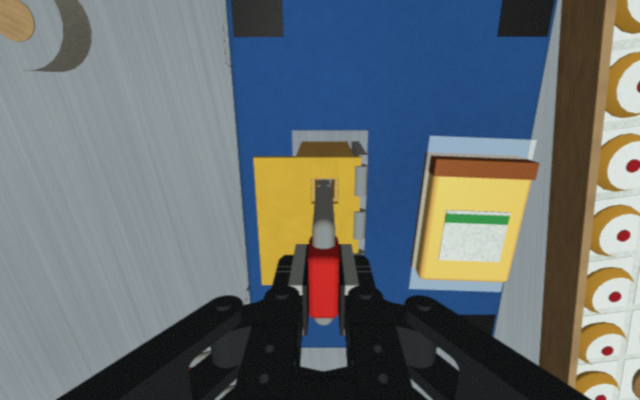

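Both legs are in the bores with no contact force. I'll press in small steps and watch for the climb and the drop.

Run:
```python
from h import *
M=np.load("M.npy");O=.0635
grab(110)
b=-1.5;pk=0;z=get_state()["position"][2];log=[];r="end"
while z>.138-.0505+O:
    F=log[-1][1] if log else 0
    z-=.001 if (F<8) else .0005
    move_l([*M,z],.012);s=get_state();F=s["contact_force"][2]-b
    log.append((round((.138+O-s["position"][2])*1e3,2),round(F,1)));pk=max(pk,F)
    if F>26: r="high";break
    if pk>11 and F<pk-4.5: r="click";break
    if s["clock"]>50: r="time";break
sleep(.2);s=get_state();print(r,log,s["contact_force"].round(1),s["wrist_torque"].round(2),s["finger_gap"],s["position"],s["clock"])
```

```text
click [(np.float64(12.96), np.float64(0.1)), (np.float64(14.0), np.float64(-0.8)), (np.float64(14.99), np.float64(-0.4)), (np.float64(15.62), np.float64(2.4)), (np.float64(16.51), np.float64(5.0)), (np.float64(17.78), np.float64(4.9)), (np.float64(18.86), np.float64(4.3)), (np.float64(19.91), np.float64(5.3)), (np.float64(20.9), np.float64(5.3)), (np.float64(21.9), np.float64(5.8)), (np.float64(22.92), np.float64(5.1)), (np.float64(23.91), np.float64(5.6)), (np.float64(24.93), np.float64(6.5)), (np.float64(25.91), np.float64(6.5)), (np.float64(26.94), np.float64(6.6)), (np.float64(27.9), np.float64(5.9)), (np.float64(28.89), np.float64(6.5)), (np.float64(29.87), np.float64(6.4)), (np.float64(30.84), np.float64(5.7)), (np.float64(31.71), np.float64(6.3)), (np.float64(32.36), np.float64(8.6)), (np.float64(32.49), np.float64(10.9)), (np.float64(32.77), np.float64(13.3)), (np.float64(33.15), np.float64(13.9)), (np.float64(33.54), np.float64(14.2)), (np.float64(34.0), np.float64(14.7)), (np.float64(34.48), np.float64(15.3)), (np.float64(34.9), np.float64(15.9)), (np.float64(35.4), np.float64(15.8)), (np.float64(35.87), np.float64(14.3)), (np.float64(36.33), np.float64(15.4)), (np.float64(36.81), np.float64(16.3)), (np.float64(37.31), np.float64(15.7)), (np.float64(37.81), np.float64(15.4)), (np.float64(38.33), np.float64(15.5)), (np.float64(39.82), np.float64(7.2))] [ 1.1 -0.4  6.8] [-0.1  -0.32 -0.05] 0.1409466349171056 [0.55262138 0.07505647 0.16148997] 28.4333
```

The climb began at 31.7 mm, and the force dropped 8 N at 39 mm, which is the click. I'll ease off, release and retreat, then check.

Run:
```python
from h import *
M=np.load("M.npy")
p=np.array(get_state()["position"])
move_l([p[0],p[1],p[2]+.0012],.01);sleep(.1);print(get_state()["contact_force"].round(1),get_state()["position"][2])
let_go();sleep(.1)
rv=down(-.147+np.pi/2)
move_l([*M,.24],.12);ey=np.array([.1465,.9892])
move_l([*(M-.02*ey),.27],.15);sleep(.6)
a=cam("wrist")["img"];s=cam("scene")["img"][130:230,270:420]
cv2.imwrite("pics/w5.png",np.vstack([cv2.resize(a[60:300,160:560],(800,480))[:,:,::-1][:330],cv2.resize(s,(405,270),interpolation=2)[:,:,::-1].repeat(1,0) if 0 else np.pad(cv2.resize(s,(405,270),interpolation=2)[:,:,::-1],((0,0),(0,395),(0,0)))]))
print(get_state()["clock"],get_state()["contact_force"].round(1))
```

```text
[ 2.6 -0.5 -1.2] 0.16216130139336354
31.5417 [-0.2  0.3  0.3]
```

View pics/w5.png

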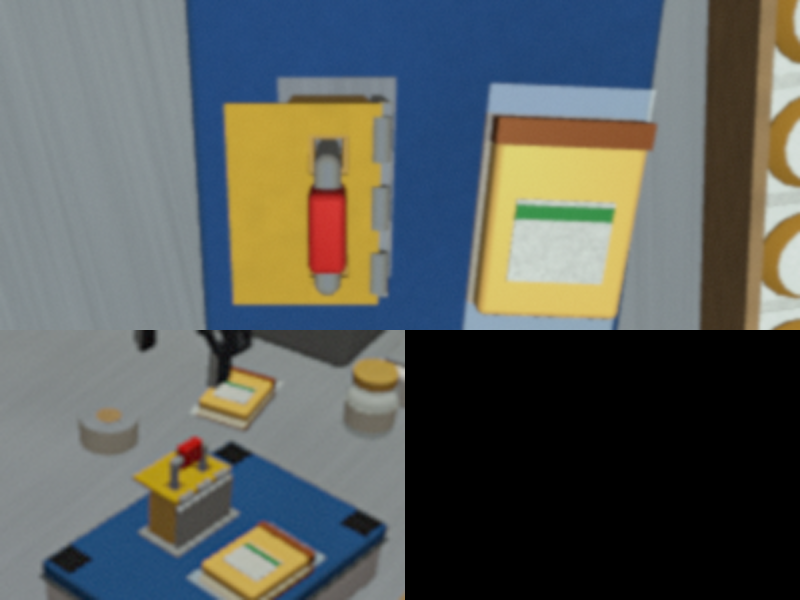

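The shackle is seated low through the flat leaf, with the bar about 30 mm above it (10 px in the scene). After I eased up, only its own weight was left on the wrist, so it is latched, and the cakes, jar and label roll in these views look undisturbed.

```bash
python3 -c "
from cell import *
print(sign_off())"
```

```text
the job is handed in; nothing more can be done
None
```

The carrier is locked and the job is handed in: the leaf is flat, the shackle clicked at about 39 mm with no more than about 16 N of push and stayed down when released, and the clock read 31.5 s at the last check.

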